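# Make up two circuit-breaker kits from the stock

## Task

Make up the two breaker kits: into the blue tray go the wide two-pole breaker, in the rectangular bay, and the blue parts cup, in the round well; into the red tray go the two narrow breakers, one in each bay (either way), and the red parts cup in its well. The blue cup is nested in the red one, so lift it straight off first. Everything must end upright, down on the floor of its pocket and released; set things down rather than drop them, tip nothing over, and leave the multimeter, the tape measure and the yellow screwdriver where they are.

Things in the scene. Friction and masses are not known exactly. Their poses are not given: they have to be found in the camera images.
- tray_blue: Blue kit tray with grey insert, 200 x 116 mm, fixed; walls 29 mm high. Origin: centre of the underside; x along the 200 mm towards the round well, z up. Pockets 20 mm deep, flat floors 7 mm above the origin. One breaker bay, 98 mm in x by 51 mm in y, centred at x -41, y 0 mm. Round cup well 62 mm across, centred at x +56, y 0 mm.
- tray_red: Red kit tray with grey insert, 200 x 116 mm, fixed; walls 29 mm high. Origin: centre of the underside; x along the 200 mm towards the round well, z up. Pockets 20 mm deep, flat floors 7 mm above the origin. Two breaker bays, each 98 mm in x by 33 mm in y, centred at x -41, y +30 and x -41, y -30 mm. Round cup well 62 mm across, centred at x +56, y 0 mm.
- breaker_wide: white modular circuit breaker standing on its flat back, the two-pole one with two toggles: 82 mm long, 35 mm wide, body 60 mm high, dark toggle on top up to 69 mm. Origin: centre of the underside. x runs along the 82 mm, y along the width (grip across y), z up. 0.24 kg (about 30% either way).
- breaker_narrow_a: white modular circuit breaker standing on its flat back, single-pole with one toggle, one of two alike: 82 mm long, 17 mm wide, body 60 mm high, dark toggle on top up to 69 mm. Origin: centre of the underside. x runs along the 82 mm, y along the width (grip across y), z up. 0.12 kg (about 30% either way).
- breaker_narrow_b: white modular circuit breaker standing on its flat back, single-pole with one toggle, the other of the two alike: 82 mm long, 17 mm wide, body 60 mm high, dark toggle on top up to 69 mm. Origin: centre of the underside. x runs along the 82 mm, y along the width (grip across y), z up. 0.12 kg (about 30% either way).
- cup_blue: Blue plastic parts cup, open at the top, 54 mm high: foot 38 mm across, tapering out to a straight collar 58 mm across from 34 mm height to the rim: grip across the collar. Origin: centre of the underside, z up. Nested in the red cup: underside 22 mm above the red one's, collar resting on the red rim, so all 20 mm of collar shows. 1.5 mm play; 0.04 kg.
- cup_red: Red plastic parts cup, open at the top, 56 mm high, standing on the counter under the blue one: foot 40 mm across, tapering out to a straight collar 66 mm across from 40 mm height to the rim: grip across the collar. Origin: centre of the underside, z up. 0.06 kg.
- multimeter: Orange and black multimeter lying near the work on the robot's side, 149 x 75 x 41 mm; to be left alone. Origin: centre of the underside.
- tape_measure: Black tape measure standing behind the work, 37 x 74 x 64 mm; to be left alone. Origin: centre of the underside.
- screwdriver_yellow: Yellow-handled screwdriver lying near the work on the robot's side, 27 x 168 x 26 mm, along its y; to be left alone. Origin: centre of the underside.
Mind the look-alikes: they are no part of the job. What is meant by the cup_red is not white, and is the smaller of those in its own colour.

How it is judged:
At the end, for the whole second after the job is handed in: Wide breaker in the blue bay, one narrow breaker in each red bay (within 13 mm along, 12 mm across, 0.3 rad of yaw); each cup in the well of its own colour (14 mm in x and y). All within 4 mm of the pocket floor, upright within 0.1 rad, at rest, released (x of breaker_wide in the frame of tray_blue between -0.054 and -0.028 m and y of breaker_wide in the frame of tray_blue between -0.012 and 0.012 m and z of breaker_wide in the frame of tray_blue between 0.003 and 0.011 m and angle between each of breaker_wide, cup_blue, cup_red's own z axis and vertical below 0.1 rad and angle between the x axis of breaker_wide and the x axis of tray_blue, either way round below 0.3 rad and x of cup_blue in the frame of tray_blue between 0.042 and 0.07 m and y of cup_blue in the frame of tray_blue between -0.014 and 0.014 m and z of cup_blue in the frame of tray_blue between 0.003 and 0.011 m and x of cup_red in the frame of tray_red between 0.042 and 0.07 m and y of cup_red in the frame of tray_red between -0.014 and 0.014 m and z of cup_red in the frame of tray_red between 0.003 and 0.011 m and (((x of breaker_narrow_a in the frame of tray_red between -0.054 and -0.028 m and y of breaker_narrow_a in the frame of tray_red between 0.018 and 0.042 m and z of breaker_narrow_a in the frame of tray_red between 0.003 and 0.011 m and angle between breaker_narrow_a's own z axis and vertical below 0.1 rad and angle between the x axis of breaker_narrow_a and the x axis of tray_red, either way round below 0.3 rad) and (x of breaker_narrow_b in the frame of tray_red between -0.054 and -0.028 m and y of breaker_narrow_b in the frame of tray_red between -0.042 and -0.018 m and z of breaker_narrow_b in the frame of tray_red between 0.003 and 0.011 m and angle between breaker_narrow_b's own z axis and vertical below 0.1 rad and angle between the x axis of breaker_narrow_b and the x axis of tray_red, either way round below 0.3 rad)) or ((x of breaker_narrow_b in the frame of tray_red between -0.054 and -0.028 m and y of breaker_narrow_b in the frame of tray_red between 0.018 and 0.042 m and z of breaker_narrow_b in the frame of tray_red between 0.003 and 0.011 m and angle between breaker_narrow_b's own z axis and vertical below 0.1 rad and angle between the x axis of breaker_narrow_b and the x axis of tray_red, either way round below 0.3 rad) and (x of breaker_narrow_a in the frame of tray_red between -0.054 and -0.028 m and y of breaker_narrow_a in the frame of tray_red between -0.042 and -0.018 m and z of breaker_narrow_a in the frame of tray_red between 0.003 and 0.011 m and angle between breaker_narrow_a's own z axis and vertical below 0.1 rad and angle between the x axis of breaker_narrow_a and the x axis of tray_red, either way round below 0.3 rad))) and linear speed of each of breaker_wide, breaker_narrow_a, breaker_narrow_b, cup_blue, cup_red below 0.02 m/s and contact force between the fingers and breaker_wide below 0.1 N and contact force between the fingers and breaker_narrow_a below 0.1 N and contact force between the fingers and breaker_narrow_b below 0.1 N and contact force between the fingers and cup_blue below 0.1 N and contact force between the fingers and cup_red below 0.1 N); the robot touches nothing.
It fails at once if a breaker or cup is let fall (falls freely at over 0.7 m/s, as from 25 mm) ((linear speed of breaker_wide above 0.7 m/s and contact force between the fingers and breaker_wide below 0.05 N) or (linear speed of breaker_narrow_a above 0.7 m/s and contact force between the fingers and breaker_narrow_a below 0.05 N) or (linear speed of breaker_narrow_b above 0.7 m/s and contact force between the fingers and breaker_narrow_b below 0.05 N) or (linear speed of cup_blue above 0.7 m/s and contact force between the fingers and cup_blue below 0.05 N) or (linear speed of cup_red above 0.7 m/s and contact force between the fingers and cup_red below 0.05 N)).
It fails at once if a breaker or cup is tipped over (more than 0.6 rad) (angle between any of breaker_wide, breaker_narrow_a, breaker_narrow_b, cup_blue, cup_red's own z axis and vertical above 0.6 rad).
It fails at once if the multimeter, tape measure or screwdriver is moved by more than 20 mm (distance of any of multimeter, tape_measure, screwdriver_yellow from where it was at the start of the episode above 0.02 m).
It also fails if it takes over 128 s, if anything falls off the work surface, if the arm or the gripper's body presses on something with over 40 N, if the wrist force passes 120 N, or if a joint passes its speed limit or range.

## Robot

A 6-joint arm with a two-finger parallel gripper is mounted at the origin on a cart in front of the work surface, level with it; the furniture and walls round the work are solid. World frame = base frame: x ahead of the robot, y to its left, z up, the work surface at z = 0. Lengths are in m, angles in rad, forces in N, time in s.
With the tool pointing down it reaches from about 0.35 to 0.775 m from the base axis. Payload 5.5 kg.
Tool frame: the origin (TCP) lies between the finger pads; the fingertips stand 17 mm ahead of it and the grasp point (between the pads) lies 2 mm behind it (env.finger_overhang is the distance from the TCP to the fingertips, in m); z points along the fingers, y is the line along which they close (so a half turn about z gives the same grasp; the last joint's range is limited). The gripper opens to 85 mm and grips with 20 to 120 N. Pads are 22 mm wide; open, the fingers measure 114 mm over their backs; the gripper's body (76 mm by 85 mm) begins 54 mm behind the grasp point. The pads swing forward as they close: fully open they stand 13 mm farther back than shut.
Start: joints at [1.13, 0.313, 0.046, 1.304, 0, 1.431], TCP at [0.17, 0.549, 0.248] pointing down, gripper open.
Joint ranges: [-2.76, 2.76], [-0.86, 1.69], [-1.03, 1.26], [-2.2, 2.34], [-1.47, 1.5], [-3.14, 3.14]. Speed limits (rad/s): [2.57, 2.57, 3.14, 3.14, 3.14, 3.14].

## Interface

Orientations are given as a unit quaternion [w, x, y, z].
In Python, from workcell import env gives the robot as it stands. The module is installed in compiled form; this text tells all that it offers.
- The arm moves only by the shell command python3 -m pendant 'ROWS' [FORCE]. ROWS is JSON, a list of rows, each a list of 5 numbers: the gripper's target within -1 to 1 (fully open at 1, half-way at 0, shut at -1), then the shift along the tool's x, y, z in m, then the turn about the tool's z in rad. A call has 1 to 8 rows; each row shifts and turns the commanded pose from where the row before left it, along the tool's axes as they then stand; what a row does not reach is not made up. A row lasts 1/8 s, in which the tool goes at most 62.5 mm and 10.7 degrees, less where a joint would pass 70% of its speed; a pose out of reach is approached as far as the arm can. A call with a gripper value outside its range is refused whole. The fingers move at their own pace and stop on an object; FORCE is the grip in N (left out, the last holds). Time passes only in rows, so rows that do not move let the fingers close. It gives the time, the measured TCP pose, the force, the opening and the grip force at its end, in the units of the state.
- env.get_state(): the state, without advancing time (a new reading comes with each control period).
- env.read_camera(name): name is "scene" or "top" or "wrist"; returns the picture (480x640x3 uint8, red, green, blue); there is no depth.
- env.calibration(name): a dict with "K" (3x3 intrinsics, pixels), "T" (4x4, takes a point from camera to world coordinates); the wrist camera has in their place "tool_from_camera" (4x4, takes a point from camera to tool coordinates, whose origin is the TCP and whose axes are the flange's). Camera axes: x right, y down, z forward; pixel columns grow to the right and rows downward; lengths in m; the calibration is good to about 2 mm. A picture is of the moment at which its call begins: read the wrist's pose just before it. calibration takes no time and is no camera call.
- env.hand_in(): hands the job in; it is judged then, once.
Trained networks look in the newest picture that a camera, given by its name, has taken for a name from the list of things; names that differ only in an ending like _2 or _b are one class to them, and where a whole thing is asked for, a point or a joint stands for the part that bears it (a point fixed in the world has none). Each returns a list of dicts, best first, with "score" (0 to 1); they miss things now and then, are a little off and sometimes report something else, mostly with a low value. They report only what shows in the picture. A call takes as long as a camera call. They do not tell look-alikes from the thing itself.
- env.recognise(camera, label): "centre" ([column, row] in pixels, amid what is visible of it).
The state is a dict: "clock": time; "joint_pos": joint angles; "qvel": joint speeds; "tau": joint torques, N m; "tcp_pos": TCP position; "orientation": TCP orientation; "wrist_force": force on the tool from outside, world axes, zero at the start; "ft_torque": the same for the moment, N m; "finger_gap": finger opening in m; "grip_force": force on a finger pad.
Only numpy, scipy, OpenCV 4.12 (cv2) and the standard library are available. Lean on these libraries where they do the work, as an engineer would, in place of code of your own. Each camera call takes 0.05 s, during which the arm holds its last target. There are 200 camera calls.

## Working session

There is one attempt and no reset: what is moved stays moved. The work goes in short steps, Python scripts to look and compute and a shell command to move; the robot and the scene stay as the last step left them, time stands still between calls to the robot, and variables do not carry over. Pictures are saved under pics/ and viewed, at most 16 in all, crops included, and the job is handed in when it is done.

```bash
mkdir -p pics
python3 - <<'E'
from workcell import env
import cv2,numpy as np
np.set_printoptions(precision=4,suppress=True)
for c in ["top","scene"]:
    im=env.read_camera(c); cv2.imwrite(f"pics/{c}0.png",im[:,:,::-1])
    k=env.calibration(c); print(c,k["K"],k["T"])
    for l in ["tray_blue","tray_red","breaker_wide","breaker_narrow_a","cup_blue","cup_red","multimeter","tape_measure","screwdriver_yellow"]:
        print(l,[(np.round(d["centre"]).astype(int).tolist(),round(d["score"],2)) for d in env.recognise(c,l)][:5])
print(env.calibration("wrist"))
s=env.get_state();print(s["clock"],s["tcp_pos"],s["orientation"],s["finger_gap"])
E
```

```text
top [[477.1917   0.     316.0817]
 [  0.     477.1917 242.7699]
 [  0.       0.       1.    ]] [[-0.0031 -0.9969  0.0791  0.4173]
 [-1.      0.0035  0.006   0.0512]
 [-0.0063 -0.0791 -0.9969  1.159 ]
 [ 0.      0.      0.      1.    ]]
tray_blue [([240, 233], 0.83), ([325, 185], 0.7)]
tray_red [([439, 232], 0.76), ([325, 185], 0.61), ([358, 198], 0.25)]
breaker_wide [([324, 186], 0.57)]
breaker_narrow_a [([318, 250], 0.78), ([370, 242], 0.55), ([316, 304], 0.33)]
cup_blue [([370, 185], 0.61), ([315, 250], 0.51)]
cup_red [([186, 207], 0.9), ([360, 199], 0.67), ([229, 340], 0.66)]
multimeter [([318, 303], 0.94)]
tape_measure [([442, 154], 0.96)]
screwdriver_yellow [([419, 298], 0.95)]
scene [[521.7607   0.     319.7345]
 [  0.     521.7607 234.6466]
 [  0.       0.       1.    ]] [[ 0.6039 -0.5938  0.5317 -0.1627]
 [-0.797  -0.4602  0.3912 -0.411 ]
 [ 0.0124 -0.66   -0.7512  0.9752]
 [ 0.      0.      0.      1.    ]]
tray_blue [([268, 212], 0.86)]
tray_red [([439, 301], 0.95), ([366, 268], 0.46)]
breaker_wide [([359, 210], 0.76), ([441, 300], 0.44)]
breaker_narrow_a [([364, 268], 0.72), ([319, 248], 0.62), ([286, 283], 0.49)]
cup_blue [([398, 221], 0.77)]
cup_red [([200, 249], 0.87), ([394, 232], 0.72)]
multimeter [([290, 281], 0.66)]
tape_measure [([482, 248], 0.63)]
screwdriver_yellow [([385, 334], 0.75)]
{'K': array([[397.2905,   0.    , 317.5228],
       [  0.    , 397.2905, 240.0451],
       [  0.    ,   0.    ,   1.    ]]), 'tool_from_camera': array([[ 0.0001, -0.9487, -0.316 ,  0.0811],
       [ 1.    ,  0.0004, -0.0009, -0.0003],
       [ 0.001 , -0.316 ,  0.9487, -0.125 ],
       [ 0.    ,  0.    ,  0.    ,  1.    ]])}
1.0 [0.1704 0.5492 0.2483] [0.     0.1498 0.9887 0.    ] 0.08517151361399289
```

Run:
```python
import cv2
im=cv2.imread("pics/top0.png")[110:350,150:470]
cv2.imwrite("pics/top0c.png",cv2.resize(im,(800,600),interpolation=cv2.INTER_CUBIC))
```

```text
(no output)
```

View pics/top0c.png

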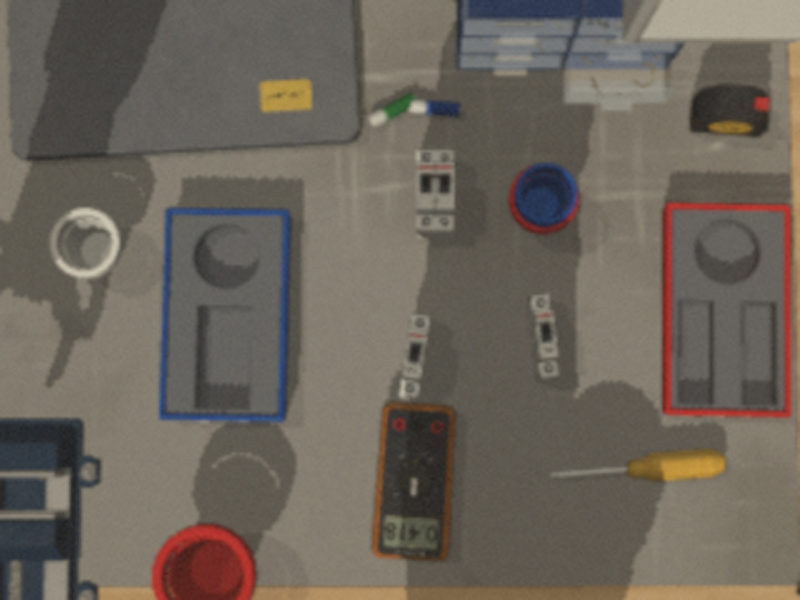

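View pics/scene0.png

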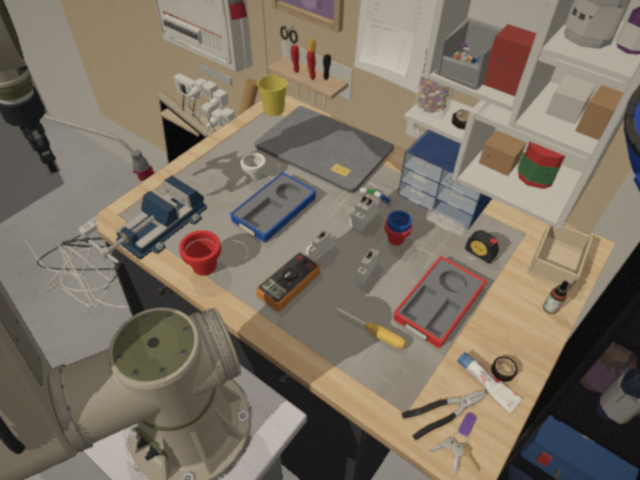

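The candidates for cup_red are the stack at crop (545,197), i.e. full (368,189), and the big red cup at crop (205,575). A white cup also stands at (85,242). The stack's red cup is the smaller red one and holds the blue cup, so that is the one meant; the wide breaker is at (435,190), the narrow ones at (414,356) and (544,336).

```bash
cat > h.py <<'E'
from workcell import env
import numpy as np, cv2
from scipy.spatial.transform import Rotation as Ro
np.set_printoptions(precision=4,suppress=True)
def tool():
    s=env.get_state(); q=np.array(s["orientation"]); T=np.eye(4)
    T[:3,:3]=Ro.from_quat(q[[1,2,3,0]]).as_matrix(); T[:3,3]=s["tcp_pos"]; return T
def p2w(uv,z,K,T):
    "pixels -> world points on plane z"
    uv=np.atleast_2d(uv).astype(float); d=np.c_[uv,np.ones(len(uv))]@np.linalg.inv(K).T@T[:3,:3].T
    return T[:3,3]+d*((z-T[2,3])/d[:,2])[:,None]
def top(uv,z):
    k=env.calibration("top"); return p2w(uv,z,k["K"],k["T"])[:,:2]
def wrist(uv,z,T): 
    k=env.calibration("wrist"); return p2w(uv,z,k["K"],T@k["tool_from_camera"])[:,:2]
def snap(name):
    T=tool(); im=env.read_camera("wrist"); cv2.imwrite(f"pics/{name}.png",im[:,:,::-1]); np.save(f"pics/{name}.npy",T); return im,T
def go(xyz,yaw=None):
    """yaw = world angle of tool y minus 90deg (0: tool y = world y). prints turn, then shift in the turned tool axes"""
    T=tool(); cur=np.arctan2(-T[0,1],T[1,1])
    turn=0 if yaw is None else -(yaw-cur)
    R=T[:3,:3]@Ro.from_rotvec([0,0,turn]).as_matrix()
    print("tcp",T[:3,3],"yaw %.3f turn %.3f"%(cur,turn),"shift mm",np.round((R.T@(np.array(xyz)-T[:3,3]))*1000,1), "tilt %.3f"%np.arccos(-T[2,2]),env.get_state()["clock"])
E
python3 - <<'E'
from h import *
f=lambda pts: np.array(pts)*0.4+[150-.3,110-.3]
for n,p,z in [("tb",[(168,210),(290,210),(285,418),(162,418)],.029),("tr",[(666,205),(790,205),(790,413),(665,413)],.029),
 ("bw",[(417,150),(454,151),(453,230),(416,230)],.06),("n1",[(411,316),(429,318),(419,397),(400,397)],.06),("n2",[(532,296),(550,294),(557,375),(538,377)],.06),("cup",[(546,191)],.076),("cupred",[(544,197)],.056),("mm",[(418,480)],.041),("tape",[(730,110)],.06),("drawer",[(510,68)],.0)]:
    w=top(f(p),z); print(n,w.mean(0), "yaw %.3f"%np.arctan2(*( (w[0]+w[1]-w[2]-w[3])[::-1])) if len(p)>1 else "", np.linalg.norm(w[0]-w[-1]) if len(p)>1 else "")
print(env.finger_overhang)
go([.40,.05,.25],0)
E
```

```text
tb [0.5261 0.2386] yaw -0.017 0.19903900707480277
tr [ 0.5292 -0.2383] yaw -0.026 0.19867605708984346
bw [0.6378 0.0396] yaw -0.017 0.07559388038865629
n1 [0.4821 0.059 ] yaw -0.133 0.07553068024716109
n2 [ 0.5016 -0.0607] yaw 0.068 0.07516948750415907
cup [ 0.6334 -0.0622]  
cupred [ 0.6317 -0.0623]  
mm [0.3684 0.0564]  
tape [ 0.7127 -0.2369]  
drawer [ 0.7722 -0.0359]  
0.017
tcp [0.1704 0.5492 0.2483] yaw -0.301 turn -0.301 shift mm [-229.6 -499.2   -1.7] tilt 0.000 1.0
```

```bash
python3 -m pendant '[[1,0,0,0,-0.1505],[1,0,0,0,-0.1505],[1,-0.055,-0.055,0,0],[1,-0.055,-0.055,0,0],[1,-0.055,-0.055,0,0],[1,-0.055,-0.055,0,0],[1,-0.055,-0.055,0,0],[1,-0.03,-0.055,0,0]]' 60; python3 -m pendant '[[1,0,-0.055,0,0],[1,0,-0.055,0,0],[1,0,-0.05,0,0],[1,0,0,0,0]]'
python3 - <<'E'
from h import *
go([.52,.0,.25],0); im,T=snap("w1")
for l in ["breaker_wide","breaker_narrow_a","cup_blue","cup_red","tray_red","tray_blue"]: print(l,[(np.round(d["centre"]),round(d["score"],2)) for d in env.recognise("wrist",l)][:4])
E
```

```text
clock: 2.0
tcp_pos: [0.4233, 0.272, 0.2484]
orientation: [0.001, -0.0, 1.0, 0.0]
wrist_force: [0.6, 0.1, -0.8]
finger_gap: 0.0854
grip_force: 0.0
clock: 2.5
tcp_pos: [0.4214, 0.1107, 0.2485]
orientation: [0.0, 0.003, 1.0, -0.0]
wrist_force: [-0.4, -0.2, 0.3]
finger_gap: 0.0851
grip_force: 0.0
tcp [0.4214 0.1107 0.2485] yaw -0.005 turn -0.005 shift mm [ -98.6 -110.7   -1.4] tilt 0.001 2.5
breaker_wide [(array([255., 404.]), 0.71)]
breaker_narrow_a [(array([264., 267.]), 0.86), (array([139., 287.]), 0.8)]
cup_blue []
cup_red [(array([578., 369.]), 0.88), (array([518.,  39.]), 0.84), (array([138., 287.]), 0.75)]
tray_red []
tray_blue [(array([446., 278.]), 0.57)]
```

View pics/w1.png

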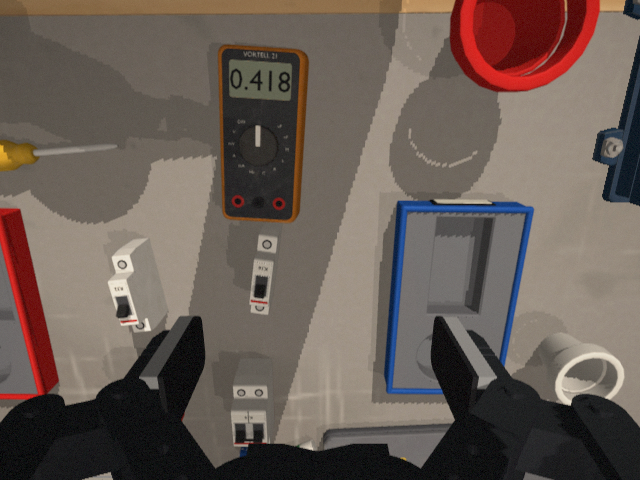

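```bash
python3 -m pendant '[[1,-0.04,-0.038,0,0],[1,-0.045,-0.043,0,0],[1,-0.045,-0.043,0,0],[1,-0.045,-0.043,0,0],[1,0,0,0,0],[1,0,0,0,0]]'
python3 - <<'E'
from h import *
go([.633,-.062,.12],0); im,T=snap("w2")
E
```

```text
clock: 3.6
tcp_pos: [0.5961, -0.0526, 0.2474]
orientation: [-0.001, -0.001, 1.0, 0.0]
wrist_force: [-0.3, 0.3, 0.2]
finger_gap: 0.0857
grip_force: 0.0
tcp [ 0.5961 -0.0526  0.2474] yaw 0.001 turn 0.001 shift mm [-37.2  -9.5 127.4] tilt 0.002 3.6
```

View pics/w2.png

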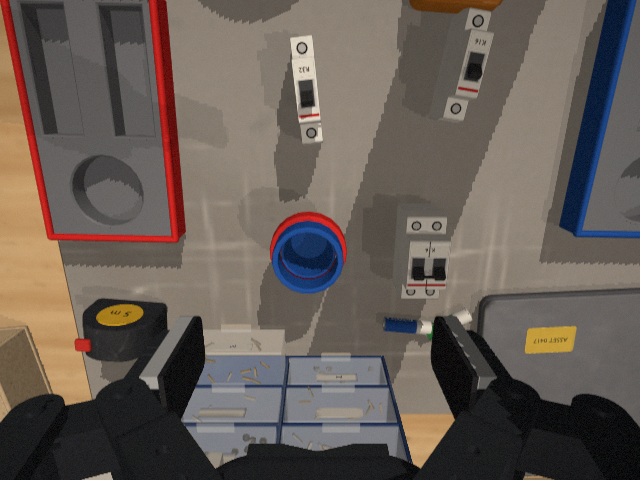

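The enlarged view shows the blue cup, rim centre about (308,257), in the small red cup, rim about (309,246). Red well is about (108,190), narrow breakers (307,90) and (468,65), and the wide breaker (426,258).

Run:
```python
from h import *
T=np.load("pics/w2.npy")
print("cup",wrist([308.5,257.5],.076,T)); print("redrim",wrist([309,248],.056,T)); print("well r top",wrist([108,190],.027,T))
print("trayred corners",wrist([(49,240),(185,241)],.029,T))
print("bw",wrist([(405,257),(447,257)],.06,T),"n2",wrist([(306.5,93)],.06,T),"n1",wrist([(472,68)],.06,T))
c=wrist([308.5,257.5],.076,T)[0]; go([*c,.13],0)
```

```text
cup [[ 0.6279 -0.0603]]
redrim [[ 0.6269 -0.0603]]
well r top [[ 0.5833 -0.2374]]
trayred corners [[ 0.629  -0.2977]
 [ 0.6298 -0.1739]]
bw [[0.6334 0.0205]
 [0.6334 0.0558]] n2 [[ 0.5042 -0.0613]] n1 [[0.487  0.0587]]
tcp [ 0.5958 -0.0522  0.248 ] yaw 0.002 turn 0.002 shift mm [-32.3  -8.1 118. ] tilt 0.001 3.65
```

```bash
python3 -m pendant '[[1,-0.035,-0.009,0,0],[1,0,0,0.05,0],[1,0,0,0.05,0],[1,0,0,0.04,0],[1,0,0,0.018,0],[1,0,0,0.015,0],[1,0,0,0,0],[1,0,0,0,0]]' 25
python3 - <<'E'
from h import *
go([.631,-.061,.075],0); im,T=snap("w3")
E
```

```text
clock: 4.65
tcp_pos: [0.6321, -0.0622, 0.0766]
orientation: [0.001, -0.0, 1.0, -0.0]
wrist_force: [0.7, -0.2, 1.0]
finger_gap: 0.0851
grip_force: 0.0
tcp [ 0.6321 -0.0622  0.0766] yaw 0.001 turn 0.001 shift mm [1.1 1.2 1.6] tilt 0.002 4.65
```

View pics/w3.png

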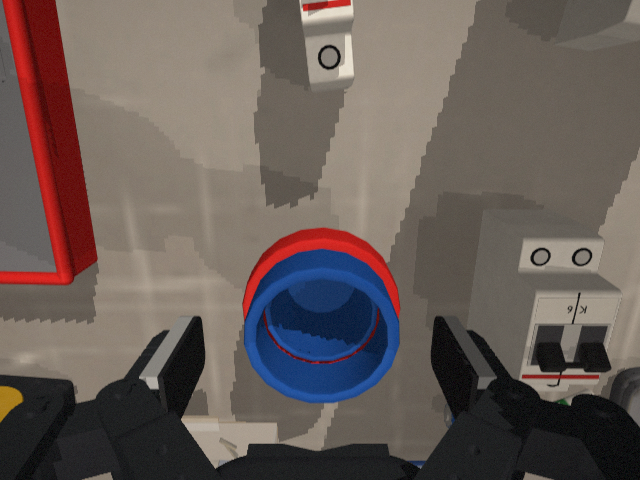

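The blue rim is centred at about (322,328), between the fingers, with the red rim below it.

```bash
python3 - <<'E'
from h import *
T=np.load("pics/w3.npy"); print(wrist([(322,328)],.076,T))
E
python3 -m pendant '[[0.2,0,0,0,0],[-0.1,0,0,0,0],[-0.4,0,0,0,0],[-0.4,0,0,0,0],[-0.4,0,0,0,0],[-0.4,0,0,0,0]]' 25
```

```text
[[ 0.626  -0.0611]]
clock: 5.45
tcp_pos: [0.632, -0.0626, 0.0762]
orientation: [0.001, -0.0, 1.0, -0.0]
wrist_force: [-0.1, 0.1, 5.2]
finger_gap: 0.0561
grip_force: 27.0
```

```bash
python3 -m pendant '[[-0.4,0,0,-0.006,0],[-0.4,0,0,-0.01,0],[-0.4,0,0,-0.015,0],[-0.4,0,0,-0.02,0],[-0.4,0,0,-0.03,0],[-0.4,0,0,-0.03,0],[-0.4,0,0,-0.02,0],[-0.4,0,0,0,0]]'
python3 - <<'E'
from h import *
go([.582,.238,.2],0); im,T=snap("w4")
E
```

```text
clock: 6.45
tcp_pos: [0.6327, -0.0628, 0.2091]
orientation: [0.002, -0.0, 1.0, -0.001]
wrist_force: [-0.2, -0.1, 0.1]
finger_gap: 0.0561
grip_force: 26.7
tcp [ 0.6327 -0.0628  0.2091] yaw 0.000 turn 0.000 shift mm [ 50.8 300.8   8.6] tilt 0.005 6.45
```

View pics/w4.png

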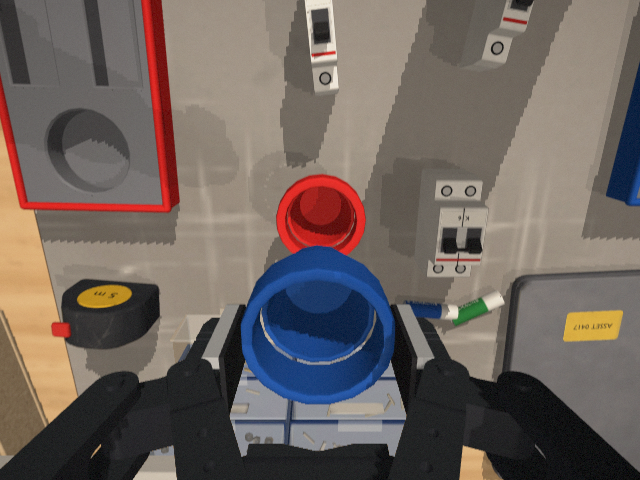

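Blue cup is held upright and the red one stayed at (321,217).

```bash
python3 -m pendant '[[-0.4,0.018,0.055,0,0],[-0.4,0.02,0.055,0,0],[-0.4,0.02,0.055,0,0],[-0.4,0.02,0.055,0,0],[-0.4,0.012,0.055,0,0],[-0.4,0,0.025,0,0],[-0.4,0,0,0,0],[-0.4,0,0,0,0]]'
python3 - <<'E'
from h import *
T=np.load("pics/w4.npy"); print("red",wrist([(321,217)],.056,T),"well",wrist([(88.5,149)],.027,T))
im,T=snap("w5"); go([.58,.238,.2],0)
E
```

```text
clock: 7.5
tcp_pos: [0.5409, 0.2368, 0.2054]
orientation: [-0.001, -0.0, 1.0, -0.0]
wrist_force: [0.2, 0.1, -0.6]
finger_gap: 0.0559
grip_force: 26.8
red [[ 0.6272 -0.0611]] well [[ 0.582  -0.2371]]
tcp [0.5411 0.2365 0.2055] yaw -0.001 turn -0.001 shift mm [-38.9   1.6   5.5] tilt 0.002 7.55
```

View pics/w5.png

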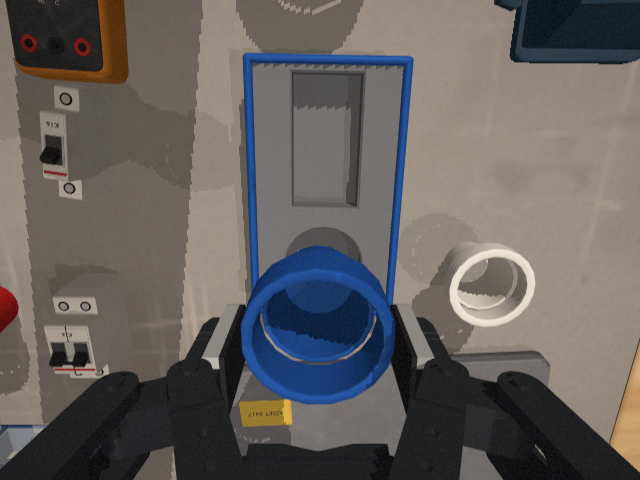

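The blue well spans columns 287–361 with its near edge at row 228, so its centre is about (324,265). The bay corners are (291,71), (365,72), (359,208) and (292,207).

Run:
```python
from h import *
T=np.load("pics/w5.npy"); print("well edge",wrist([(324,228),(287,262),(361,262)],.027,T)); b=wrist([(291,71),(365,72),(359,208),(292,207)],.027,T);print("bay",b,b.mean(0)); print("bay->well pred", b.mean(0)+[.097,-.0017])
print("tray near edge",wrist([(246,60),(409,62)],.029,T))
print("n1",wrist([(53,140)],.06,T))
```

```text
well edge [[0.5503 0.2412]
 [0.5794 0.211 ]
 [0.5793 0.2717]]
bay [[0.4348 0.2173]
 [0.4355 0.2696]
 [0.5339 0.2686]
 [0.5332 0.2161]] [0.4844 0.2429]
bay->well pred [0.5814 0.2412]
tray near edge [[0.4279 0.1863]
 [0.4292 0.2997]]
n1 [[0.4798 0.0608]]
```

```bash
python3 -m pendant '[[-0.4,-0.0425,0.0025,0,0],[-0.4,0,0,0.05,0],[-0.4,0,0,0.04,0],[-0.4,0,0,0.03,0],[-0.4,0,0,0,0],[-0.4,0,0,0.01,0],[-0.4,0,0,0.007,0],[-0.4,0,0,0,0]]'; python3 -m pendant '[[-0.4,0,0,0.003,0],[-0.4,0,0,0.002,0],[-0.4,0,0,0,0]]'; python3 -c "
from h import *
go([.5835,.239,.061],0)"
```

```text
clock: 8.55
tcp_pos: [0.5839, 0.2399, 0.0695]
orientation: [0.0, -0.0, 1.0, 0.0]
wrist_force: [-0.1, 0.6, -0.4]
finger_gap: 0.0558
grip_force: 26.8
clock: 8.93
tcp_pos: [0.5838, 0.24, 0.0642]
orientation: [-0.0, -0.0, 1.0, 0.0]
wrist_force: [0.3, -0.0, -1.1]
finger_gap: 0.0555
grip_force: 26.8
tcp [0.5838 0.24   0.0642] yaw 0.000 turn 0.000 shift mm [ 0.3 -1.   3.2] tilt 0.000 8.925
```

```bash
python3 -m pendant '[[-0.4,0,0,0.002,0],[-0.4,0,0,0.001,0],[-0.4,0,0,0,0]]';python3 -m pendant '[[-0.4,0,0,0.001,0],[-0.4,0,0,0,0]]'; python3 -m pendant '[[-0.4,0,0,0.001,0],[-0.4,0,0,0,0]]'
```

```text
clock: 9.3
tcp_pos: [0.5839, 0.24, 0.0613]
orientation: [0.0, -0.0, 1.0, 0.0]
wrist_force: [-0.0, -0.1, -0.7]
finger_gap: 0.0558
grip_force: 26.8
clock: 9.55
tcp_pos: [0.584, 0.24, 0.0612]
orientation: [0.0, -0.0, 1.0, 0.0]
wrist_force: [-2.7, -0.7, 5.6]
finger_gap: 0.0556
grip_force: 27.4
clock: 9.8
tcp_pos: [0.5841, 0.24, 0.0612]
orientation: [0.001, -0.0, 1.0, 0.0]
wrist_force: [-3.6, -0.5, 10.0]
finger_gap: 0.0561
grip_force: 28.0
```

```bash
python3 -m pendant '[[-0.4,0,0,-0.002,0],[0.4,0,0,0,0],[0.8,0,0,0,0],[1,0,0,0,0],[1,0,0,0,0],[1,0,0,-0.03,0],[1,0.04,0,-0.04,0],[1,0,0,-0.04,0]]'
python3 - <<'E'
from h import *
im,T=snap("w6"); go([.631,-.0605,.2],0)
E
```

```text
clock: 10.8
tcp_pos: [0.5403, 0.2397, 0.1714]
orientation: [-0.002, -0.001, 1.0, -0.001]
wrist_force: [0.2, -0.2, 0.8]
finger_gap: 0.0856
grip_force: 0.0
tcp [0.5447 0.2407 0.1781] yaw 0.001 turn 0.001 shift mm [ -86.5 -301.1  -21.9] tilt 0.007 10.85
```

View pics/w6.png

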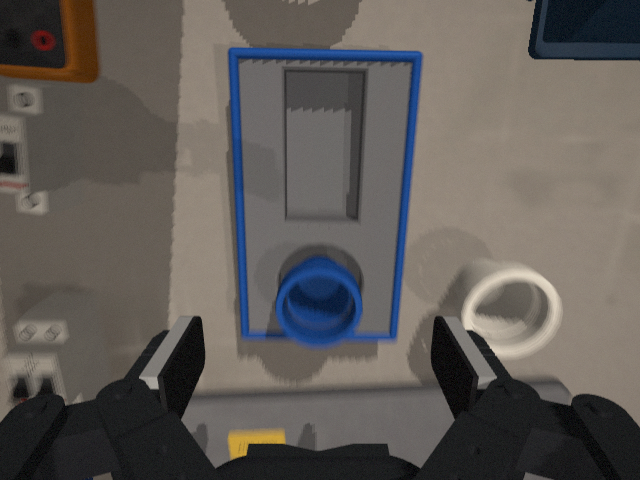

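Blue cup stands upright in its well (318,300).

```bash
python3 -m pendant '[[1,-0.015,-0.055,0,0],[1,-0.015,-0.055,0,0],[1,-0.015,-0.055,0,0],[1,-0.015,-0.055,0,0],[1,-0.0145,-0.055,0,0],[1,-0.01,-0.027,0,0],[1,0,0,0,0],[1,0,0,0.04,0]]';  python3 -c "
from h import *
go([.6305,-.062,.05],0)"
```

```text
clock: 11.85
tcp_pos: [0.6311, -0.0624, 0.1341]
orientation: [0.004, 0.0, 1.0, -0.001]
wrist_force: [0.8, -0.2, -1.2]
finger_gap: 0.0852
grip_force: 0.0
tcp [ 0.6311 -0.0624  0.1341] yaw -0.000 turn -0.000 shift mm [ 1.2  0.5 84.1] tilt 0.007 11.85
```

```bash
python3 -m pendant '[[1,0,0,0.04,0],[1,0,0,0.025,0],[1,0,0,0.012,0],[1,0,0,0,0],[0.3,0,0,0,0],[0,0,0,0,0],[-0.2,0,0,0,0],[-0.2,0,0,0,0]]' 30;  python3 -m pendant '[[-0.2,0,0,0,0],[-0.2,0,0,0,0]]'
```

```text
clock: 12.85
tcp_pos: [0.6296, -0.062, 0.056]
orientation: [0.002, -0.0, 1.0, -0.0]
wrist_force: [-0.4, 1.2, 7.2]
finger_gap: 0.0636
grip_force: 33.9
clock: 13.1
tcp_pos: [0.6296, -0.062, 0.056]
orientation: [0.002, -0.0, 1.0, 0.0]
wrist_force: [0.0, 1.5, 7.0]
finger_gap: 0.0634
grip_force: 33.9
```

```bash
python3 -m pendant '[[-0.2,0,0,-0.01,0],[-0.2,0,0,-0.02,0],[-0.2,0,0,-0.04,0],[-0.2,0,0,-0.05,0],[-0.2,0.016,-0.055,0,0],[-0.2,0.015,-0.055,0,0],[-0.2,0.015,-0.055,0,0],[-0.2,0,-0.012,0,0]]';  python3 -m pendant '[[-0.2,0,0,0,0],[-0.2,0,0,0,0]]'
python3 - <<'E'
from h import *
im,T=snap("w7"); go([.5836,-.239,.075],0)
E
```

```text
clock: 14.1
tcp_pos: [0.5811, -0.2427, 0.1747]
orientation: [-0.0, 0.002, 1.0, -0.0]
wrist_force: [0.6, -0.1, -0.5]
finger_gap: 0.0634
grip_force: 33.3
clock: 14.35
tcp_pos: [0.5826, -0.2377, 0.1743]
orientation: [-0.0, -0.001, 1.0, 0.0]
wrist_force: [0.8, -0.2, -0.2]
finger_gap: 0.0637
grip_force: 33.3
tcp [ 0.5827 -0.2375  0.1743] yaw 0.002 turn 0.002 shift mm [-0.9 -1.6 99.3] tilt 0.001 14.4
```

View pics/w7.png

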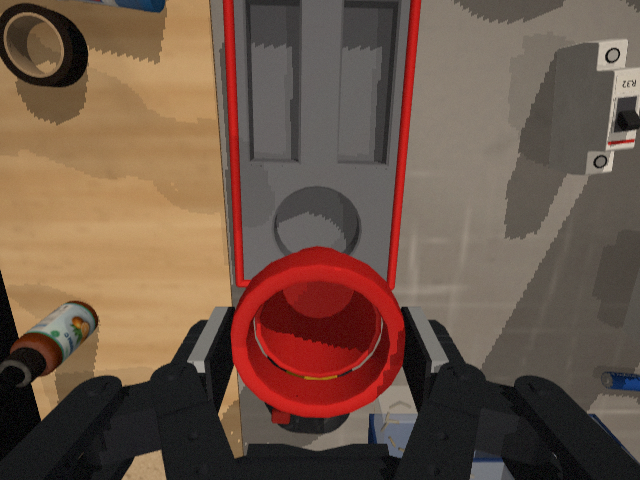

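The red well is centred at about (317,229). The bay corners are (249,2)…(300,162) and (338,163)…(389,163).

Run:
```python
from h import *
T=np.load("pics/w7.npy"); print(wrist([(317,187),(274,229),(360,229)],.027,T)); print("bays far edges",wrist([(251,160),(300,162),(338,163),(389,163)],.027,T),wrist([(246,2),(299,2),(343,2),(398,2)],.027,T))
```

```text
[[ 0.5534 -0.2386]
 [ 0.5838 -0.2694]
 [ 0.5837 -0.2078]]
bays far edges [[ 0.535  -0.2833]
 [ 0.5363 -0.2502]
 [ 0.5369 -0.2244]
 [ 0.5369 -0.1898]] [[ 0.441  -0.2815]
 [ 0.441  -0.2496]
 [ 0.4409 -0.2231]
 [ 0.4409 -0.19  ]]
```

```bash
python3 -m pendant '[[-0.2,-0.003,-0.0025,0.04,0],[-0.2,0,0,0.04,0],[-0.2,0,0,0.016,0],[-0.2,0,0,0,0],[-0.2,0,0,0.005,0],[-0.2,0,0,0.005,0],[-0.2,0,0,0.002,0],[-0.2,0,0,0,0]]'; python3 -m pendant '[[-0.2,0,0,0.001,0],[-0.2,0,0,0,0],[-0.2,0,0,0,0]]'
```

```text
clock: 15.4
tcp_pos: [0.5854, -0.2416, 0.0664]
orientation: [0.0, -0.0, 1.0, 0.0]
wrist_force: [-0.1, 0.2, -0.1]
finger_gap: 0.0635
grip_force: 33.3
clock: 15.78
tcp_pos: [0.5855, -0.2416, 0.0653]
orientation: [0.0, -0.0, 1.0, 0.0]
wrist_force: [0.1, -0.9, -0.2]
finger_gap: 0.0639
grip_force: 33.3
```

```bash
python3 -m pendant '[[-0.2,0,0,0.001,0],[-0.2,0,0,0,0]]'; python3 -m pendant '[[-0.2,0,0,0.001,0],[-0.2,0,0,0,0]]';python3 -m pendant '[[-0.2,0,0,0.001,0],[-0.2,0,0,0,0]]'
```

```text
clock: 16.02
tcp_pos: [0.5854, -0.2415, 0.0642]
orientation: [-0.0, -0.0, 1.0, 0.0]
wrist_force: [-0.2, 0.3, -1.1]
finger_gap: 0.0633
grip_force: 33.3
clock: 16.27
tcp_pos: [0.5854, -0.2415, 0.0631]
orientation: [-0.0, -0.0, 1.0, 0.0]
wrist_force: [-0.1, -0.2, -0.1]
finger_gap: 0.0631
grip_force: 33.3
clock: 16.52
tcp_pos: [0.5855, -0.2415, 0.0631]
orientation: [0.0, -0.0, 1.0, -0.0]
wrist_force: [-1.5, 1.4, 4.2]
finger_gap: 0.0637
grip_force: 33.9
```

```bash
python3 -m pendant '[[0.3,0,0,-0.001,0],[0.8,0,0,0,0],[1,0,0,0,0],[1,0,0,0,0],[1,0,0,-0.03,0],[1,0,0,-0.05,0],[1,0,0,-0.05,0],[1,0,0,0,0]]'; python3 -m pendant '[[1,0.03,0.05,0,0],[1,0.03,0.05,0,0],[1,0.025,0.05,0,0],[1,0,0.03,0,0],[1,0,0,0,-0.068],[1,0,0,0,0],[1,0,0,0,0]]'
python3 - <<'E'
from h import *
im,T=snap("w8"); go([.503,-.061,.047],0.068)
E
```

```text
clock: 17.52
tcp_pos: [0.588, -0.2429, 0.1986]
orientation: [0.004, -0.0, 1.0, -0.002]
wrist_force: [-0.3, -0.3, -0.6]
finger_gap: 0.0857
grip_force: 0.0
clock: 18.4
tcp_pos: [0.5002, -0.0618, 0.1927]
orientation: [-0.0, -0.033, 0.999, 0.0]
wrist_force: [0.3, -0.0, -0.1]
finger_gap: 0.0854
grip_force: 0.0
tcp [ 0.5003 -0.0619  0.1928] yaw 0.067 turn -0.001 shift mm [ -2.8   0.7 145.8] tilt 0.001 18.45
```

View pics/w8.png

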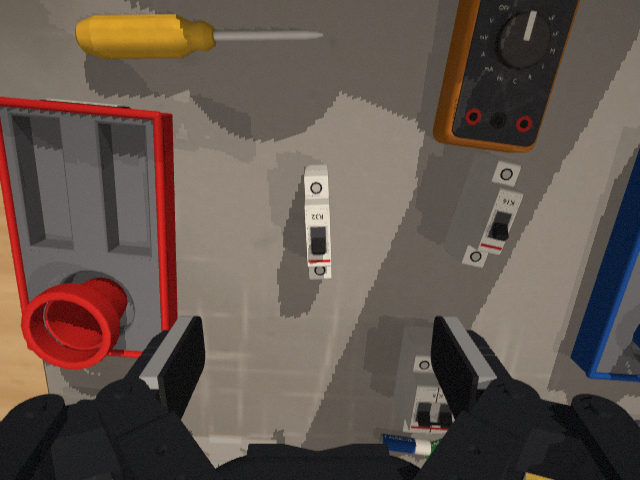

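Red cup is in its well at (72,320). Narrow breaker R32's raised top spans (306,205)–(331,264), roughly aligned with the tool.

Run:
```python
from h import *
T=np.load("pics/w8.npy")
w=wrist([(306,205),(327,205),(331,263),(308,264)],.06,T); print(w,w.mean(0),np.arctan2(*((w[2]+w[3]-w[0]-w[1])[::-1])))
print(wrist([(316,188),(320,270)],.045,T)); p=wrist([(506,174),(476,257)],.045,T); print("n1",p,p.mean(0),np.arctan2(*(p[1]-p[0])[::-1]))
print("n1 mid",wrist([(502,218)],.06,T))
m=w.mean(0); go([.506,m[1]-.001,.047],.068)
```

```text
[[ 0.4808 -0.0713]
 [ 0.4798 -0.0574]
 [ 0.5209 -0.0515]
 [ 0.5227 -0.0674]] [ 0.5011 -0.0619] 0.1159397763149066
[[ 0.4718 -0.0653]
 [ 0.5329 -0.0583]]
n1 [[0.4535 0.064 ]
 [0.515  0.0552]] [0.4842 0.0596] -0.14256554305948008
n1 mid [[0.4809 0.0605]]
tcp [ 0.5003 -0.0619  0.1928] yaw 0.067 turn -0.001 shift mm [ -5.7  -1.4 145.8] tilt 0.001 18.45
```

```bash
python3 -m pendant '[[1,-0.004,0,0.03,-0.037],[1,0,0,0.05,0],[1,0,0,0.04,0],[1,0,0,0.02,0],[1,0,0,0.007,0],[0.5,0,0,0,0],[0,0,0,0,0],[-0.5,0,0,0,0]]' 40;  python3 -m pendant '[[-0.8,0,0,0,0],[-0.8,0,0,0,0],[-0.8,0,0,0,0]]'
```

```text
clock: 19.45
tcp_pos: [0.5052, -0.0615, 0.0473]
orientation: [0.001, -0.053, 0.999, -0.0]
wrist_force: [-0.4, -0.3, -0.6]
finger_gap: 0.0323
grip_force: 0.0
clock: 19.82
tcp_pos: [0.505, -0.0614, 0.0471]
orientation: [0.001, -0.053, 0.999, -0.0]
wrist_force: [-0.7, -0.4, 5.6]
finger_gap: 0.0168
grip_force: 40.0
```

```bash
python3 -m pendant '[[-0.8,0,0,-0.01,0],[-0.8,0,0,-0.02,0],[-0.8,0,0,-0.05,0],[-0.8,0,0,-0.05,0.105],[-0.8,0.005,-0.055,0,0],[-0.8,0.005,-0.055,0,0],[-0.8,0.006,-0.055,0,0],[-0.8,0,-0.04,0,0]]';  python3 -m pendant '[[-0.8,0,0,0,0],[-0.8,0,0,0,0]]'
python3 - <<'E'
from h import *
im,T=snap("w9"); go([.489,-.267,.08],0)
E
```

```text
clock: 20.82
tcp_pos: [0.4877, -0.2683, 0.1766]
orientation: [-0.0, 0.001, 1.0, 0.0]
wrist_force: [0.2, -0.4, -1.1]
finger_gap: 0.0163
grip_force: 39.4
clock: 21.08
tcp_pos: [0.488, -0.2657, 0.1761]
orientation: [-0.0, 0.0, 1.0, 0.001]
wrist_force: [0.2, -0.3, -0.5]
finger_gap: 0.0166
grip_force: 39.5
tcp [ 0.4881 -0.2653  0.1762] yaw 0.001 turn 0.001 shift mm [-0.9 -1.8 96.2] tilt 0.001 21.125
```

View pics/w9.png

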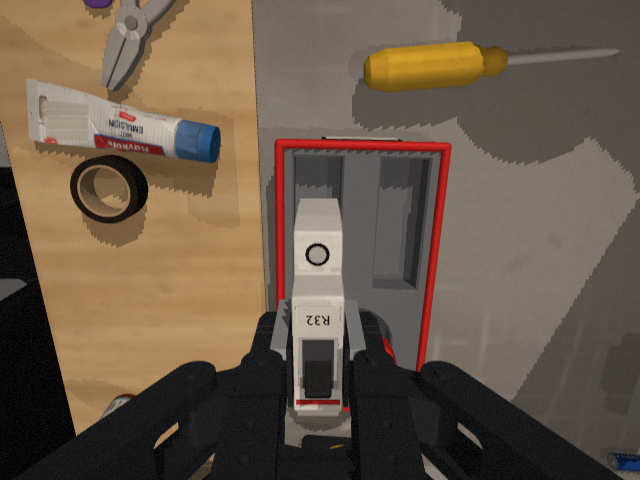

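Breaker is square over the outer bay: bay columns 294–343, and breaker the same.

```bash
python3 -m pendant '[[-0.8,-0.001,-0.001,0.05,0],[-0.8,0,0,0.045,0],[-0.8,0,0,0,0],[-0.8,0,0,0.008,0],[-0.8,0,0,0.008,0],[-0.8,0,0,0.006,0],[-0.8,0,0,0.002,0],[-0.8,0,0,0,0]]'; python3 -m pendant '[[-0.8,0,0,0.001,0],[-0.8,0,0,0,0]]'; python3 -m pendant '[[-0.8,0,0,0.001,0],[-0.8,0,0,0,0]]'
```

```text
clock: 22.12
tcp_pos: [0.4894, -0.2674, 0.0573]
orientation: [0.0, -0.0, 1.0, 0.0]
wrist_force: [-0.1, 0.5, -0.8]
finger_gap: 0.0162
grip_force: 39.4
clock: 22.38
tcp_pos: [0.4895, -0.2674, 0.0563]
orientation: [0.0, -0.0, 1.0, -0.0]
wrist_force: [-0.8, 0.1, -1.4]
finger_gap: 0.0166
grip_force: 39.4
clock: 22.62
tcp_pos: [0.4894, -0.2672, 0.0552]
orientation: [-0.0, -0.0, 1.0, 0.0]
wrist_force: [0.5, -0.7, -1.0]
finger_gap: 0.0167
grip_force: 39.4
```

```bash
python3 -m pendant '[[-0.8,0,0,0.001,0],[-0.8,0,0,0,0]]'; python3 -m pendant '[[-0.8,0,0,0.001,0],[-0.8,0,0,0,0]]'
```

```text
clock: 22.88
tcp_pos: [0.4895, -0.2673, 0.0542]
orientation: [0.0, -0.0, 1.0, 0.0]
wrist_force: [0.0, -0.2, -0.7]
finger_gap: 0.017
grip_force: 39.5
clock: 23.12
tcp_pos: [0.4894, -0.2673, 0.0541]
orientation: [0.0, -0.0, 1.0, -0.0]
wrist_force: [-2.3, 1.1, 6.0]
finger_gap: 0.017
grip_force: 40.3
```

```bash
python3 -m pendant '[[-0.4,0,0,-0.001,0],[-0.1,0,0,0,0],[-0.1,0,0,0,0],[-0.1,0,0,-0.03,0],[-0.1,0,0,-0.05,0],[1,0,0,-0.05,0],[1,0,0.055,0,0],[1,0,0.055,0,0]]'; python3 -m pendant '[[1,0,0.055,0,0],[1,0,0.055,0,0],[1,0,0.055,0,0],[1,0.004,0.051,0,0],[1,0,0,0,0.14],[1,0,0,0,0],[1,0,0,0,0]]'
python3 - <<'E'
from h import *
im,T=snap("w10"); go([.485,.059,.047],-.14)
E
```

```text
clock: 24.12
tcp_pos: [0.4898, -0.1569, 0.1851]
orientation: [0.001, 0.001, 1.0, -0.0]
wrist_force: [0.7, 0.8, 0.6]
finger_gap: 0.0854
grip_force: 0.0
clock: 25.0
tcp_pos: [0.4855, 0.0583, 0.1842]
orientation: [-0.0, 0.069, 0.998, 0.0]
wrist_force: [0.5, 0.4, 0.1]
finger_gap: 0.0856
grip_force: 0.0
tcp [0.4855 0.0581 0.1842] yaw -0.139 turn 0.001 shift mm [  0.6   0.8 137.2] tilt 0.000 25.05
```

View pics/w10.png

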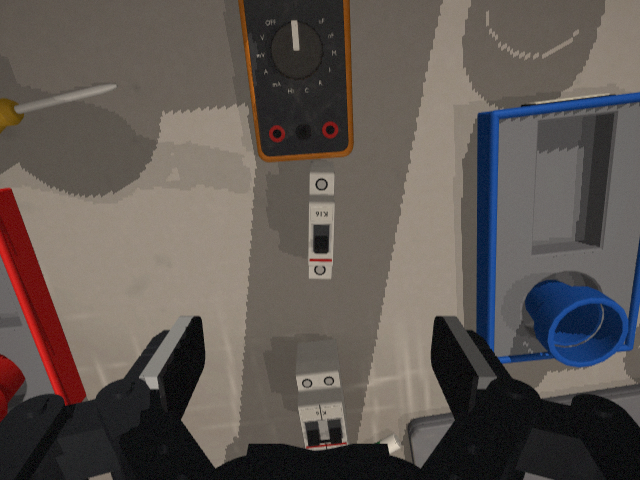

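Breaker K16 is at (320,228), aligned with the tool.

```bash
python3 -m pendant '[[1,-0.003,0,0.03,0],[1,0,0,0.05,0],[1,0,0,0.04,0],[1,0,0,0.017,0],[0.5,0,0,0,0],[0,0,0,0,0],[-0.5,0,0,0,0],[-0.8,0,0,0,0]]' 40;  python3 -m pendant '[[-0.8,0,0,0,0],[-0.8,0,0,0,0],[-0.8,0,0,0,0]]'; python3 -m pendant '[[-0.8,0,0,-0.01,0],[-0.8,0,0,-0.02,0],[-0.8,0,0,-0.05,0],[-0.8,0,0,-0.05,-0.14],[-0.8,0,-0.055,0,0],[-0.8,0,-0.055,0,0],[-0.8,0,-0.055,0,0],[-0.8,0,-0.055,0,0]]'; python3 -c "
from h import *
go([.489,-.2075,.177],0)"
```

```text
clock: 26.05
tcp_pos: [0.4892, 0.0582, 0.0482]
orientation: [0.001, 0.07, 0.998, 0.0]
wrist_force: [1.3, 0.0, 1.0]
finger_gap: 0.0166
grip_force: 43.5
clock: 26.42
tcp_pos: [0.4892, 0.0583, 0.0482]
orientation: [0.001, 0.07, 0.998, -0.0]
wrist_force: [0.6, 0.1, 6.2]
finger_gap: 0.0166
grip_force: 44.1
clock: 27.42
tcp_pos: [0.4879, -0.1631, 0.1776]
orientation: [-0.0, -0.0, 1.0, 0.0]
wrist_force: [0.7, 0.2, -1.8]
finger_gap: 0.0165
grip_force: 43.1
tcp [ 0.4879 -0.1631  0.1776] yaw 0.001 turn 0.001 shift mm [ -1.1 -44.4   0.6] tilt 0.000 27.425
```

```bash
python3 -m pendant '[[-0.8,-0.001,-0.045,0,0],[-0.8,0,0,0,0],[-0.8,0,0,0,0]]'
python3 - <<'E'
from h import *
im,T=snap("w11"); go([.489,-.2075,.08],0)
E
```

```text
clock: 27.8
tcp_pos: [0.4888, -0.2062, 0.177]
orientation: [-0.001, 0.0, 1.0, 0.001]
wrist_force: [-0.9, 0.7, -1.0]
finger_gap: 0.016
grip_force: 43.1
tcp [ 0.4889 -0.2057  0.1771] yaw 0.001 turn 0.001 shift mm [-0.2 -1.9 97.1] tilt 0.001 27.85
```

View pics/w11.png

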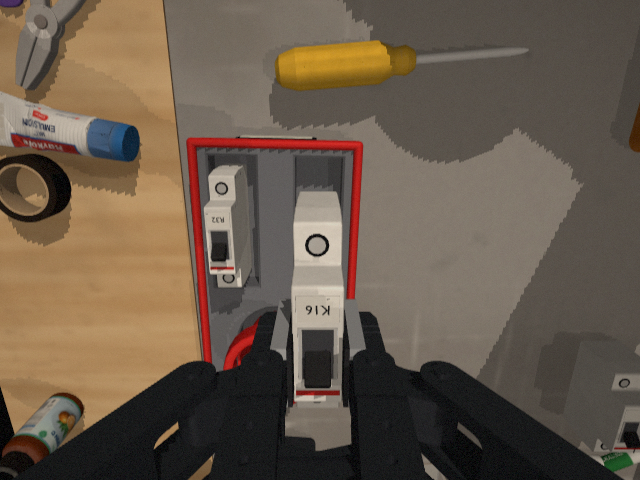

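Breaker R32 is seated in the outer bay (228,225); K16 is over the inner bay.

```bash
python3 -m pendant '[[-0.8,0,-0.001,0.05,0],[-0.8,0,0,0.045,0],[-0.8,0,0,0,0],[-0.8,0,0,0.008,0],[-0.8,0,0,0.008,0],[-0.8,0,0,0.006,0],[-0.8,0,0,0.002,0],[-0.8,0,0,0,0]]'; python3 -m pendant '[[-0.8,0,0,0.001,0],[-0.8,0,0,0,0]]'; python3 -m pendant '[[-0.8,0,0,0.001,0],[-0.8,0,0,0,0]]'; python3 -m pendant '[[-0.8,0,0,0.001,0],[-0.8,0,0,0,0]]'
```

```text
clock: 28.85
tcp_pos: [0.4894, -0.2078, 0.0583]
orientation: [0.0, -0.0, 1.0, 0.0]
wrist_force: [-0.2, -0.1, -1.2]
finger_gap: 0.0165
grip_force: 43.0
clock: 29.1
tcp_pos: [0.4894, -0.2077, 0.0573]
orientation: [0.0, -0.0, 1.0, 0.0]
wrist_force: [1.2, 0.3, -1.5]
finger_gap: 0.0162
grip_force: 43.0
clock: 29.35
tcp_pos: [0.4894, -0.2077, 0.0562]
orientation: [-0.0, -0.0, 1.0, 0.0]
wrist_force: [-0.2, -0.8, -1.8]
finger_gap: 0.0165
grip_force: 43.0
clock: 29.6
tcp_pos: [0.4895, -0.2077, 0.0553]
orientation: [0.0, -0.0, 1.0, 0.0]
wrist_force: [-0.2, -0.0, -1.3]
finger_gap: 0.0161
grip_force: 43.2
```

```bash
python3 -m pendant '[[-0.8,0,0,0.001,0],[-0.8,0,0,0,0]]'; python3 -m pendant '[[-0.4,0,0,-0.001,0],[-0.1,0,0,0,0],[-0.1,0,0,0,0],[-0.1,0,0,-0.03,0],[-0.1,0,0,-0.05,0],[1,0,0,-0.05,0],[1,-0.03,0.05,0,0],[1,-0.03,0.05,0,0]]'; python3 -m pendant '[[1,-0.03,0.05,0,0],[1,-0.03,0.05,0,0],[1,-0.02,0.046,0,0],[1,0,0,0,0],[1,0,0,0,0]]'
python3 - <<'E'
from h import *
im,T=snap("w12"); go([.636,.038,.047],0)
E
```

```text
clock: 29.85
tcp_pos: [0.4894, -0.2077, 0.0552]
orientation: [0.0, -0.0, 1.0, -0.0]
wrist_force: [-2.1, 1.7, 6.3]
finger_gap: 0.0166
grip_force: 44.2
clock: 30.85
tcp_pos: [0.5505, -0.1076, 0.1864]
orientation: [0.001, 0.001, 1.0, -0.0]
wrist_force: [0.9, -0.3, -1.0]
finger_gap: 0.0853
grip_force: 0.0
clock: 31.48
tcp_pos: [0.629, 0.0383, 0.1848]
orientation: [-0.0, -0.0, 1.0, -0.0]
wrist_force: [0.5, -0.4, -0.3]
finger_gap: 0.0855
grip_force: 0.0
tcp [0.6289 0.0377 0.185 ] yaw -0.000 turn -0.000 shift mm [ -7.2   0.4 138. ] tilt 0.001 31.525
```

View pics/w12.png

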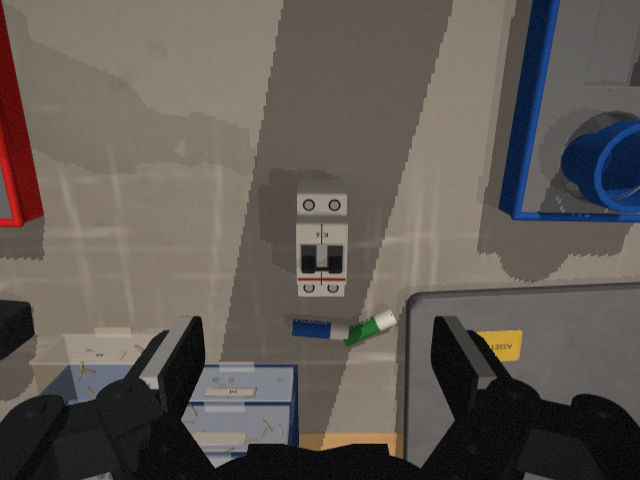

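Run:
```python
from h import *
for n,a in [("w12",[(321,205),(321,288)]),("w10",[(321,184),(320,270)])]:
    T=np.load(f"pics/{n}.npy"); w=wrist(a,.045,T); print(w,w.mean(0),T[:3,3])
T=np.load("pics/w12.npy");print(wrist([(297,222),(347,222),(346,287),(297,287)],.06,T))
```

```text
[[0.6106 0.0401]
 [0.6728 0.0403]] [0.6417 0.0402] [0.629  0.0383 0.1848]
[[0.4532 0.0646]
 [0.5148 0.0555]] [0.484 0.06 ] [0.4855 0.0583 0.1842]
[[0.6184 0.0243]
 [0.6184 0.057 ]
 [0.6649 0.0574]
 [0.665  0.0236]]
```

```bash
python3 -m pendant '[[1,-0.013,0.0005,0.03,0],[1,0,0,0.05,0],[1,0,0,0.04,0],[1,0,0,0.018,0],[0.5,0,0,0,0],[0,0,0,0,0],[-0.3,0,0,0,0],[-0.6,0,0,0,0]]' 60;  python3 -m pendant '[[-0.6,0,0,0,0],[-0.6,0,0,0,0]]'; python3 -m pendant '[[-0.6,0,0,-0.01,0],[-0.6,0,0,-0.02,0],[-0.6,0,0,-0.05,0],[-0.6,0,0,-0.05,0],[-0.6,0.04,0.045,0,0],[-0.6,0.04,0.045,0,0],[-0.6,0.04,0.045,0,0],[-0.6,0.03,0.05,0,0]]'; python3 -m pendant '[[-0.6,0,0,0,0],[-0.6,0,0,0,0]]'
python3 - <<'E'
from h import *
im,T=snap("w13"); go([.487,.24,.085],0)
E
```

```text
clock: 32.52
tcp_pos: [0.6439, 0.039, 0.0497]
orientation: [0.002, -0.0, 1.0, 0.0]
wrist_force: [-0.8, 1.0, 6.5]
finger_gap: 0.0335
grip_force: 60.3
clock: 32.78
tcp_pos: [0.644, 0.039, 0.0497]
orientation: [0.002, -0.0, 1.0, -0.0]
wrist_force: [-0.0, 0.1, 5.9]
finger_gap: 0.0338
grip_force: 60.3
clock: 33.78
tcp_pos: [0.4901, 0.2246, 0.1776]
orientation: [-0.0, 0.0, 1.0, -0.0]
wrist_force: [0.9, 1.2, -3.5]
finger_gap: 0.0338
grip_force: 60.6
clock: 34.02
tcp_pos: [0.4923, 0.2239, 0.1776]
orientation: [0.0, -0.001, 1.0, -0.0]
wrist_force: [0.5, -0.6, -2.5]
finger_gap: 0.0337
grip_force: 60.9
tcp [0.4928 0.2233 0.1775] yaw -0.000 turn -0.000 shift mm [ 5.8 16.7 92.5] tilt 0.001 34.075
```

View pics/w13.png

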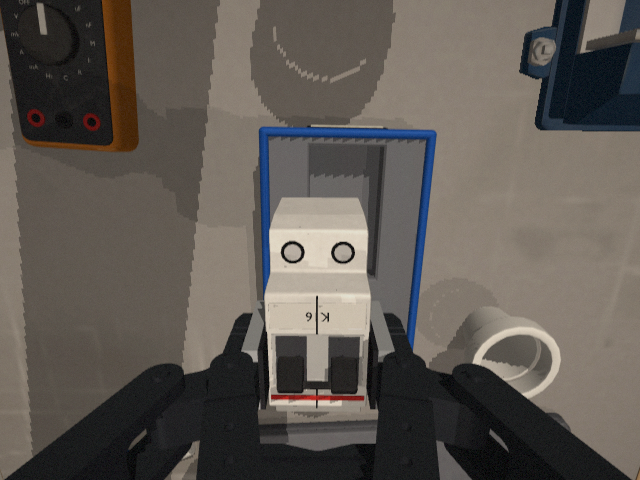

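Wide breaker is held square. The blue bay (columns 309–385) lies 17 mm to its left (+y), so I'm moving over and setting it down.

```bash
python3 -m pendant '[[-0.6,0.005,0.0165,0,0],[-0.6,0,0,0.05,0],[-0.6,0,0,0.04,0],[-0.6,0,0,0,0],[-0.6,0,0,0.008,0],[-0.6,0,0,0.008,0],[-0.6,0,0,0.008,0],[-0.6,0,0,0.002,0]]'; python3 -m pendant '[[-0.6,0,0,0.001,0],[-0.6,0,0,0,0]]'; python3 -m pendant '[[-0.6,0,0,0.001,0],[-0.6,0,0,0,0]]'
```

```text
clock: 35.08
tcp_pos: [0.4871, 0.2403, 0.0611]
orientation: [-0.0, -0.0, 1.0, -0.0]
wrist_force: [0.3, 0.3, -2.1]
finger_gap: 0.0339
grip_force: 61.0
clock: 35.33
tcp_pos: [0.4874, 0.2404, 0.0605]
orientation: [0.0, -0.0, 1.0, 0.0]
wrist_force: [-0.8, -0.0, -2.5]
finger_gap: 0.0336
grip_force: 61.0
clock: 35.58
tcp_pos: [0.4873, 0.2403, 0.0593]
orientation: [0.0, -0.0, 1.0, 0.0]
wrist_force: [-0.1, 0.3, -3.1]
finger_gap: 0.0341
grip_force: 61.0
```

```bash
python3 -m pendant '[[-0.6,0,0,0.001,0],[-0.6,0,0,0,0]]'; python3 -m pendant '[[-0.6,0,0,0.001,0],[-0.6,0,0,0,0]]'; python3 -m pendant '[[-0.6,0,0,0.001,0],[-0.6,0,0,0,0]]'
```

```text
clock: 35.83
tcp_pos: [0.4872, 0.2403, 0.0582]
orientation: [-0.0, -0.0, 1.0, 0.0]
wrist_force: [-0.7, 0.1, -3.6]
finger_gap: 0.0337
grip_force: 61.0
clock: 36.08
tcp_pos: [0.4873, 0.2403, 0.0572]
orientation: [-0.0, -0.0, 1.0, -0.0]
wrist_force: [0.1, -0.6, -3.2]
finger_gap: 0.0338
grip_force: 61.0
clock: 36.33
tcp_pos: [0.4874, 0.2403, 0.0567]
orientation: [0.0, -0.0, 1.0, 0.0]
wrist_force: [-1.2, -0.6, 2.0]
finger_gap: 0.0338
grip_force: 61.4
```

```bash
python3 -m pendant '[[-0.2,0,0,-0.001,0],[0.2,0,0,0,0],[0.2,0,0,0,0],[0.2,0,0,-0.03,0],[0.2,0,0,-0.06,0],[0.2,0,0,-0.06,0],[0.2,0.03,-0.05,0,0],[0.2,0.03,-0.05,0,0]]'; python3 -m pendant '[[0.2,0.03,-0.05,0,0],[0.2,0,-0.05,0,0],[0.2,0,0,0,0],[0.2,0,0,0,0]]'
python3 - <<'E'
from h import *
im=env.read_camera("top")[:,:,::-1]; cv2.imwrite("pics/top1c.png",cv2.resize(im[110:350,150:470],(800,600),interpolation=cv2.INTER_CUBIC))
E
```

```text
clock: 37.33
tcp_pos: [0.4278, 0.1397, 0.2086]
orientation: [0.002, -0.001, 1.0, 0.0]
wrist_force: [0.6, -0.3, 0.7]
finger_gap: 0.0512
grip_force: 0.0
clock: 37.83
tcp_pos: [0.3976, 0.0402, 0.2075]
orientation: [0.0, 0.0, 1.0, 0.0]
wrist_force: [0.5, 0.7, -0.1]
finger_gap: 0.0514
grip_force: 0.0
```

View pics/top1c.png

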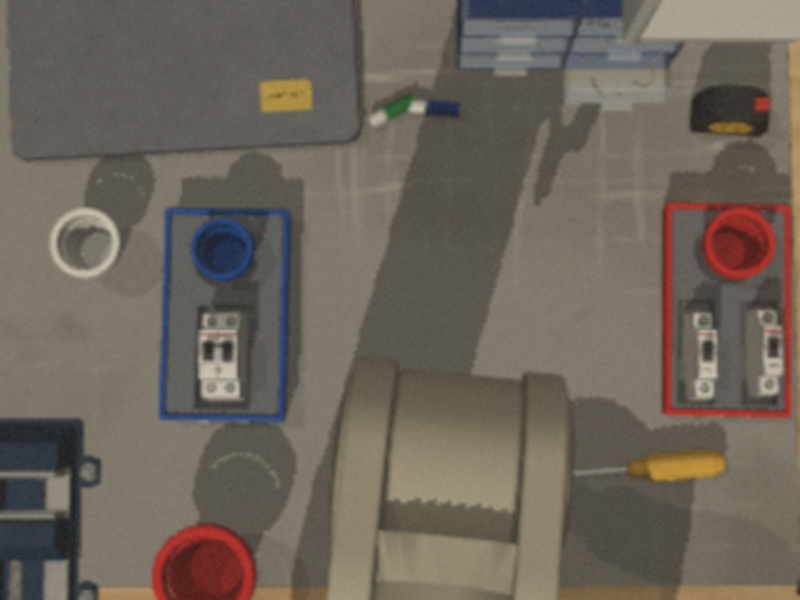

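Both kits are complete: wide breaker (218,355) and blue cup (222,249) in the blue tray; narrow breakers (705,352) and (768,352) and red cup (738,244) in the red tray.

```bash
python3 -c "
from workcell import env
print(env.hand_in())"
```

```text
the job is handed in; nothing more can be done
None
```

The job is handed in at about 38 s of 128 s: the last overhead picture shows both kits complete and upright, and each piece was lowered to contact at its pocket floor and released; the hand-in returned no verdict, and I did not measure the multimeter, tape measure or screwdriver for movement.

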